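Lay the lamp carton down in the stock tray

TASK

The tall white lamp carton stands on end in the wide lane of the grey two-lane stock tray. Push it over with the fingertips, without gripping or lifting it, so that it lies flat along its lane with its top towards the empty end, then push it along the lane until its top end rests against that end wall. Leave everything else, also the things in the other lane, where it is.

Things in the scene. Friction and masses are not known exactly. Their poses are not given: they have to be found in the camera images.
- tray: Grey open tray fixed to the table, 236 x 163 mm; walls 26 mm high, 3 mm thick; floor 4 mm thick. Two lanes run along its x, inside from x = -50 to +180 mm. The wide lane (84 mm) has its centre line at y = 0, the narrow one (70 mm) at y = -80 mm. The carton stands near the wide lane's -x end; its +x end is empty and points away from the robot or to its right. Origin: underside, about under the carton.
- lane_end (a point): Foot of the inner face of the wide lane's +x end wall, at the lane's middle, on the tray floor (4 mm above the table). Axes as the tray.
- lamp_carton: Plain white closed carton, 62 x 62 x 115 mm, 80 to 150 g, standing loose on end in the wide lane. Origin: centre of its underside; z from there to its top end; x points along the lane to the empty end (to about 3 degrees). It slides if pushed low, tips if pushed near the top, and falls by itself once leaned over 30 degrees.
- carton_top (a point): Centre of the carton's top end, 115 mm above its underside. Axes as the carton.
- carton_foot (a point): Middle of the carton's lower edge on the side of the empty end, the edge about which it tips. Axes as the carton.
- screw_carton: Brown small carton, 55 x 85 x 45 mm, loose in the narrow lane; bystander. Origin under its centre.
- tape_black: Roll of black tape, 58 mm across, 26 mm high, loose in the narrow lane; bystander. Origin under its centre.
- connector: Small grey wire connector with orange levers, 19 x 32 x 10 mm, loose in the narrow lane; bystander. Origin under its centre.
- clamp_meter: Red clamp meter lying on the table, 79 x 223 x 43 mm; bystander. Origin under its centre.
- tape_measure: Yellow tape measure standing on the table, 33 x 81 x 61 mm; bystander. Origin under its centre.
- mains_tester: Thin clear tester, 124 mm long, lying on the table; bystander. Origin under its centre.

How it is judged:
On the way, in this order (a step that is already met when the one before it is completed fails the run):
1. the carton has been tipped over and lies flat along its lane, top towards the empty end (angle between lamp_carton's own z axis and vertical between 1.5 and 1.64 rad and angle between the z axis of lamp_carton and the x axis of tray, either way round below 0.15 rad and y of carton_top in the frame of tray between -0.02 and 0.02 m and z of carton_top in the frame of tray below 0.045 m and x of carton_top in the frame of tray above 0 m), for 0.2 s.
2. the lying carton has been pushed home against the end wall (angle between lamp_carton's own z axis and vertical between 1.5 and 1.64 rad and angle between the z axis of lamp_carton and the x axis of tray, either way round below 0.15 rad and y of carton_top in the frame of tray between -0.02 and 0.02 m and z of carton_top in the frame of tray below 0.045 m and x of carton_top in the frame of tray above 0.174 m), for 0.2 s.
At the end, for the whole second after the job is handed in: The carton lies at rest flat on its side in the wide lane (within 4 degrees of level and 8 degrees of the lane's direction), with its top end within 6 mm of the +x end wall (all of step 2 and linear speed of lamp_carton below 0.01 m/s); the robot touches nothing.
It fails at once if the carton was lifted: the lower edge about which it tips rose more than 15 mm off the tray floor (z of carton_foot in the frame of tray above 0.019 m).
It fails at once if a thing in the narrow lane was moved by more than 15 mm (distance of any of screw_carton, tape_black, connector from where it was at the start of the episode above 0.015 m).
It fails at once if a thing lying round the tray was moved by more than 15 mm (distance of any of clamp_meter, tape_measure, mains_tester from where it was at the start of the episode above 0.015 m).
It also fails if it takes over 35 s, if anything falls off the work surface, if the arm or the gripper's body presses on something with over 40 N, if the wrist force passes 120 N, or if a joint passes its speed limit or range.

ROBOT

A 7-joint arm with a two-finger parallel gripper is mounted at the origin on a cart in front of the work surface, level with it; the furniture and walls round the work are solid. World frame = base frame: x ahead of the robot, y to its left, z up, the work surface at z = 0. Lengths are in m, angles in rad, forces in N, time in s.
With the tool pointing down it reaches from about 0.35 to 0.9 m from the base axis. Payload 8.1 kg.
Tool frame: the origin (TCP) lies midway between the tips of the shut fingers; the grasp point (between the pads) lies arm.grasp_offset behind it (arm.grasp_offset is the distance from the TCP to the grasp point, in m); z points along the fingers, y is the line along which they close (so a half turn about z gives the same grasp; the last joint's range is limited). The gripper opens to 92 mm and grips with 3 to 60 N. Pads are 19 mm wide; open, the fingers measure 130 mm over their backs; the gripper's body (75 mm by 190 mm) begins 47 mm behind the grasp point.
Start: joints at [1.193, 0.434, 0.025, 1.573, -0.012, 1.134, -0.075], TCP at [0.17, -0.602, 0.227] pointing down, gripper open.
Joint ranges: [-2.62, 2.62], [-0.44, 2.09], [-1.27, 1.32], [0.08, 2.57], [-1.32, 4.46], [0.12, 2], [-2.74, 2.74]. Speed limits (rad/s): [2.22, 2.22, 3.01, 3.01, 3.14, 3.14, 3.14].

INTERFACE

Orientations are given as a rotation vector (axis times angle).
In Python, from cell import observe, imaging, arm gives the robot as it stands.
- The arm moves only by the tool apply_moves, never from a script. Its argument "commands" is a list of rows, each a list of 5 numbers: the opening in per cent of the stroke, from 0 (shut) to 100 (fully open), then the shift along the world's x, y, z in units of 0.06 m (1.0 is 0.06 m), then the turn about the world's z in units of 0.5 rad (1.0 is 0.5 rad). A call has 1 to 12 rows; each row shifts and turns the commanded pose from where the row before left it; what a row does not reach is not made up. A row lasts 1/8 s, in which the tool goes at most 62.5 mm and 10.7 degrees, less where a joint would pass 70% of its speed; a pose out of reach is approached as far as the arm can. A call with a number of a shift or a turn outside -1 to 1 is refused whole. A call with a gripper value outside its range is refused whole. The fingers move at their own pace and stop on an object; "newtons" is the grip in N (left out, the last holds). Time passes only in rows, so rows that do not move let the fingers close. It gives the time, the measured TCP pose, the force, the opening and the grip force at its end, in the units of the state.
- observe(): the state, without advancing time (a new reading comes with each control period).
- imaging.get_image(name): name is "scene" or "top" or "wrist"; returns (picture, depth): 480x640x3 uint8, red, green, blue; 480x640 float32, m along the optical axis (not along the pixel's ray), 0 where there is no reading.
- imaging.camera_params(name): a dict with "camera_matrix" (3x3 intrinsics, pixels), "dist" ([k1, k2, p1, p2, k3] as OpenCV has them; the pictures are not rectified), "origin" and "rotation" of the camera in the world; the wrist camera has in their place "tool_from_camera" (4x4, takes a point from camera to tool coordinates, whose origin is the TCP and whose axes are the flange's). Camera axes: x right, y up, looking along -z (the intrinsics and any distortion apply to the point x, -y, -z); pixel columns grow to the right and rows downward; lengths in m; the calibration is good to about 2 mm. A picture is of the moment at which its call begins: read the wrist's pose just before it. camera_params takes no time and is no camera call.
- arm.sign_off(): hands the job in; it is judged then, once.
The state is a dict: "clock": time; "joints": joint angles; "dq": joint speeds; "joint_efforts": joint torques, N m; "position": TCP position; "ee_rot": TCP orientation; "force": force on the tool from outside, world axes, zero at the start; "ft_torque": the same for the moment, N m; "width": opening from 0.0 (shut) to 1.0 (fully open); "gripper_force": force on a finger pad.
Only numpy, scipy, OpenCV 4.12 (cv2) and the standard library are available. Lean on these libraries where they do the work, as an engineer would, in place of code of your own. Each camera call takes 0.05 s, during which the arm holds its last target. There are 200 camera calls.

## Working session

There is one attempt and no reset: what is moved stays moved. The work goes in short steps, Python scripts to look and compute and a tool call to move; the robot and the scene stay as the last step left them, time stands still between calls to the robot, and variables do not carry over. Pictures are saved under pics/ and viewed, at most 10 in all, crops included, and the job is handed in when it is done.

Besides the shell and the picture viewer there is one more tool, called after "Call:" as name(argument=value, ...), one argument or row to a line, values as JSON. apply_moves: Moves the arm, as the interface text tells. Its arguments: {"type":"object","properties":{"commands":{"type":"array"},"newtons":{"type":"number"}},"required":["commands"]}

```bash
mkdir -p pics; ls
cat > h.py <<'E'
import numpy as np, cv2
from cell import observe, imaging, arm
def cloud(name):
    img,d=imaging.get_image(name); p=imaging.camera_params(name)
    K=np.array(p["camera_matrix"],float); dist=np.array(p["dist"],float)
    v,u=np.mgrid[0:480,0:640]
    n=cv2.undistortPoints(np.stack([u.ravel(),v.ravel()],1).astype(float)[:,None],K,dist)[:,0].reshape(480,640,2)
    P=np.stack([n[...,0]*d,-n[...,1]*d,-d],-1)
    W=P@np.array(p["rotation"]).T+np.array(p["origin"]); W[d==0]=np.nan
    return img,W
E
python3 - <<'E'
from h import *
s=observe(); print(s["clock"],s["position"],s["ee_rot"],s["width"],arm.grasp_offset)
print(imaging.camera_params("top")); 
for n in("top","scene"):
    im,W=cloud(n); cv2.imwrite(f"pics/{n}0.png",im[...,::-1]); np.savez(n+"0.npz",im=im,W=W)
    print(n,np.nanmin(W,(0,1)),np.nanmax(W,(0,1)),np.isnan(W).mean())
E
```

```text
pics
0.0 [ 0.16942255 -0.60109852  0.22595378] [-3.11052908e+00 -4.30019639e-01  4.97535844e-04] 1.0024430516137686 0.0188
{'camera_matrix': array([[504.07217167,   0.        , 320.9466841 ],
       [  0.        , 504.07217167, 232.18263128],
       [  0.        ,   0.        ,   1.        ]]), 'dist': array([0.00638432, 0.        , 0.        , 0.        , 0.        ]), 'origin': array([0.41312066, 0.1740846 , 0.97396408]), 'rotation': array([ 0.11996604, -0.09769644, -1.55939813])}Traceback (most recent call last):
  File "<stdin>", line 5, in <module>
  File "h.py", line 9, in cloud
    W=P@np.array(p["rotation"]).T+np.array(p["origin"]); W[d==0]=np.nan
      ~~~~~~~~~~~~~~~~~~~~~~~~~~~^~~~~~~~~~~~~~~~~~~~~~
ValueError: operands could not be broadcast together with shapes (480,640) (3,)
```

Rotation is a rotation vector.

```bash
sed -i 's/np.array(p\["rotation"\]).T/cv2.Rodrigues(np.array(p["rotation"],float))[0].T/' h.py
python3 - <<'E'
from h import *
for n in("top","scene"):
    im,W=cloud(n); cv2.imwrite(f"pics/{n}0.png",im[...,::-1]); np.savez(n+"0.npz",im=im,W=W)
    print(n,np.nanmin(W,(0,1)),np.nanmax(W,(0,1)),np.isnan(W).mean())
E
```

```text
top [-0.15898785 -0.95033873 -0.75834983] [1.51800316 1.06485865 0.12544223] 0.00388671875
scene [-0.00339043 -1.22926583 -0.75401261] [3.48353174 1.15076526 0.50355623] 0.003958333333333334
```

View pics/top0.png

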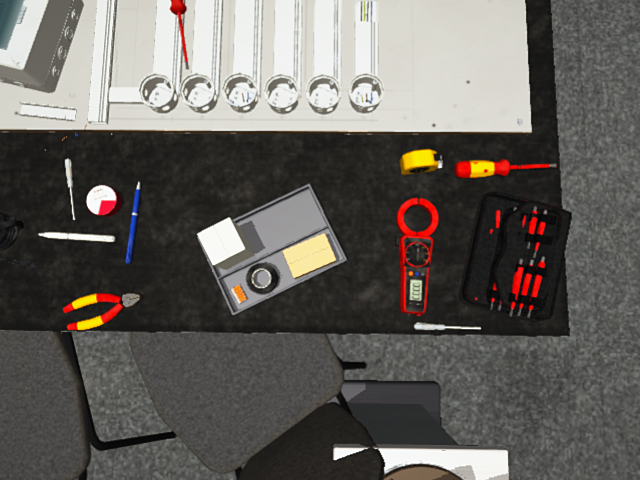

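View pics/scene0.png

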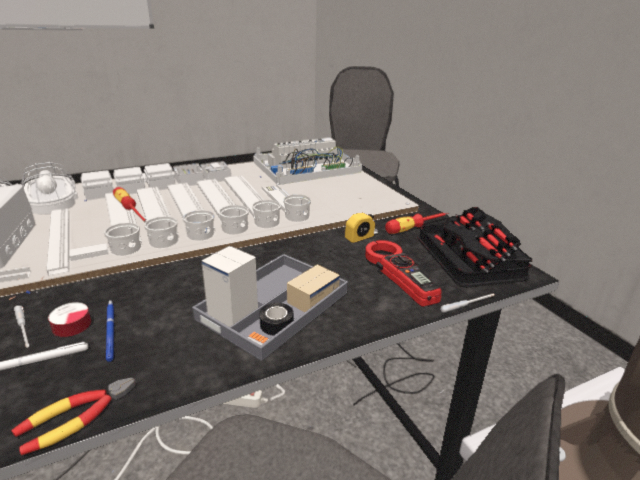

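The top view shows the carton's top at about (220,242), with the tray's empty wide-lane end near (310,195). The bystanders in the lower lane are the connector (239,293), tape (263,277) and brown carton (310,255). Next I'll measure from the depth.

Run:
```python
from h import *
z=np.load("top0.npz"); im,W=z["im"],z["W"]
v,u=np.mgrid[0:480,0:640]
roi=(u>185)&(u<360)&(v>170)&(v<325)
top=roi&(abs(W[...,2]-0.119)<0.008)
print("carton",top.sum(),W[top].mean(0)); r=cv2.minAreaRect(W[top][:,:2].astype(np.float32)*1000); print(r); print(cv2.boxPoints(r))
rim=roi&(W[...,2]>0.018)&(W[...,2]<0.032)
print("rim",rim.sum(),np.median(W[rim][:,2])); 
n,l=cv2.connectedComponents(rim.astype(np.uint8)); 
tr=roi&(W[...,2]>0.018)
p=W[rim][:,:2].astype(np.float32)*1000
r=cv2.minAreaRect(p); print(r); print(cv2.boxPoints(r))
fl=roi&(abs(W[...,2])<0.015); print("floor z at lane",W[215:220,285:290,2].mean(),"table",W[160:165,250:260,2].mean())
```

```text
carton 1331 [0.51514238 0.3583583  0.11896076]
((515.488525390625, 358.9117736816406), (62.58403396606445, 62.342674255371094), 28.2728271484375)
[[473.1646  371.54233]
 [502.69452 316.637  ]
 [557.81244 346.28122]
 [528.28253 401.18655]]
rim 1751 0.027703184030603456
((513.9092407226562, 282.86383056640625), (165.12489318847656, 237.41064453125), 26.900636672973633)
[[386.5731  351.3694 ]
 [493.98825 139.64839]
 [641.24536 214.35828]
 [533.8302  426.07928]]
floor z at lane 0.003955082435588002 table -0.000182225606911397
```

Call:
apply_moves(
  commands=[
    [25,0.43,0.71,0,0.147],
    [25,0.43,0.71,0,0.147],
    [25,0.43,0.71,0,0.147],
    [25,0.43,0.71,0,0.147],
    [25,0.43,0.71,0,0.147],
    [25,0.43,0.71,0,0.147],
    [25,0.43,0.71,0,0.147],
    [25,0.43,0.71,0,0.147],
    [25,0.43,0.71,0,0.147],
    [25,0.43,0.71,0,0.147],
    [25,0.43,0.71,0,0.147],
    [25,0.43,0.71,0,0.147],
  ],
)

```text
clock: 1.65
position: [0.4797, -0.0891, 0.2267]
ee_rot: [2.629, 1.72, -0.0]
force: [1.5, -0.5, -0.4]
width: 0.249
gripper_force: 0.0
```

Call:
apply_moves(
  commands=[
    [25,0,0.71,0,0.147],
    [25,0,0.71,0,0.147],
    [25,0,0.71,0,0.147],
    [25,0,0.71,0,0.147],
    [25,0,0.71,0,0.147],
    [25,0,0.71,0,0.147],
    [25,0,0.71,0,0.147],
    [25,0,0.71,0,0.147],
    [25,0,0.71,0,0.147],
    [25,0,0.71,0,0.147],
    [25,0,0.71,0,0.147],
    [25,0,0,0,0],
  ],
)

```text
clock: 3.15
position: [0.4775, 0.3817, 0.2263]
ee_rot: [-1.735, -2.616, -0.001]
force: [-0.3, 0.1, 0.3]
width: 0.249
gripper_force: 0.0
```

```bash
cat > st.py <<'E'
from h import *
o=np.array([.5171,.3574]); ex=np.array([.4524,-.8918]); ey=np.array([.8918,.4524])
def st():
    s=observe(); p=np.array(s["position"]); R=cv2.Rodrigues(np.array(s["ee_rot"],float))[0]
    print("t",s["clock"],"world",p.round(4),"tray",((p[:2]-o)@ex).round(4),((p[:2]-o)@ey).round(4),"yaw y",np.degrees(np.arctan2(R[1,1],R[0,1])).round(1),"z",R[:,2].round(3),"F",np.round(s["force"],1),"w",s["width"],"q",np.round(s["joints"],2))
if __name__=="__main__": st()
E
python3 st.py
```

```text
t 3.15 world [0.4775 0.3817 0.2263] tray -0.0396 -0.0243 yaw y 22.9 z [-0.002  0.002 -1.   ] F [-0.3  0.1  0.3] w 0.24940143096584072 q [-0.28  0.52 -0.73  1.56  0.36  1.2  -0.67]
```

Call:
apply_moves(
  commands=[
    [25,0.03,0.4,0,0.07],
    [25,0.02,0.38,0,0.07],
    [25,0,0,-0.5,0],
    [25,0,0,-0.5,0],
    [25,0,0,-0.5,0],
    [25,0,0,-0.47,0],
    [25,0,0,0,0],
  ],
)

```text
clock: 4.03
position: [0.4817, 0.4225, 0.1063]
ee_rot: [-1.652, -2.672, 0.008]
force: [0.3, 0.7, 1.0]
width: 0.25
gripper_force: 0.0
```

```bash
python3 st.py
python3 - <<'E'
from h import *
im,W=cloud("scene"); cv2.imwrite("pics/s1.png",cv2.resize(im[200:370,160:360,::-1],None,fx=3,fy=3))
E
```

```text
t 4.025 world [0.4817 0.4225 0.1063] tray -0.074 -0.0021 yaw y 26.5 z [-0.003 -0.004 -1.   ] F [0.3 0.7 1. ] w 0.24974436189869345 q [-0.37  0.68 -0.68  1.62  0.48  1.02 -0.73]
```

View pics/s1.png

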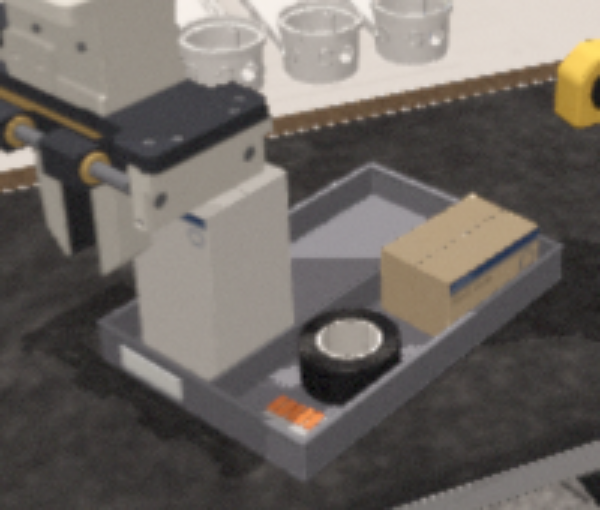

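The fingertips (about (110,250) in this crop) are behind the carton's upper back face, clear of it. Pushing now.

Call:
apply_moves(
  commands=[
    [25,0.06,-0.119,0,0],
    [25,0.06,-0.119,0,0],
    [25,0.06,-0.119,0,0],
    [25,0.06,-0.119,0,0],
    [25,0.06,-0.119,0,0],
    [25,0.06,-0.119,0,0],
    [25,0.06,-0.119,0,0],
    [25,0,0,0,0],
  ],
)

```text
clock: 5.08
position: [0.508, 0.3741, 0.1084]
ee_rot: [1.652, 2.672, -0.001]
force: [0.0, 0.8, 0.7]
width: 0.254
gripper_force: 0.1
```

```bash
python3 st.py
python3 - <<'E'
from h import *
im,W=cloud("scene"); cv2.imwrite("pics/s2.png",cv2.resize(im[200:370,160:360,::-1],None,fx=3,fy=3))
E
```

```text
t 5.075 world [0.508  0.3741 0.1084] tray -0.019 -0.0006 yaw y 26.5 z [ 0.    -0.001 -1.   ] F [0.  0.8 0.7] w 0.25362739687681385 q [-0.28  0.66 -0.68  1.65  0.47  1.01 -0.65]
```

View pics/s2.png

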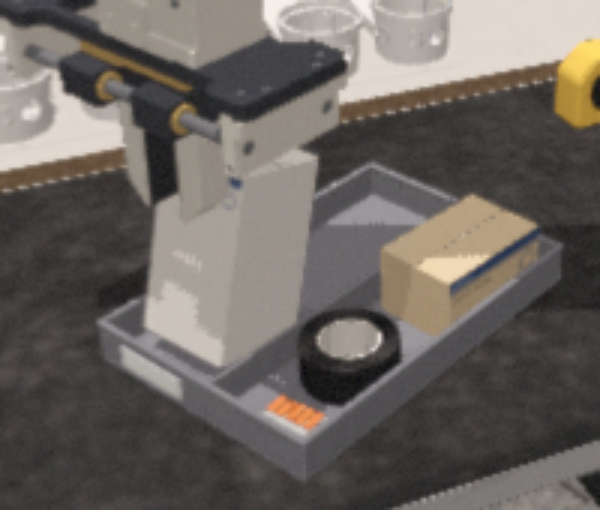

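The carton is tipping cleanly about its lower front edge, now leaning about 10–12°. I'll keep pushing.

Call:
apply_moves(
  commands=[
    [25,0.06,-0.119,0,0],
    [25,0.06,-0.119,0,0],
    [25,0.06,-0.119,0,0],
    [25,0.06,-0.119,0,0],
    [25,0.04,-0.08,0,0],
    [25,0.04,-0.08,0,0],
    [25,0,0,0,0],
    [25,0,0,0,0],
    [25,0,0,0,0],
    [25,0,0,0,0],
  ],
)

```text
clock: 6.38
position: [0.5264, 0.3371, 0.1086]
ee_rot: [-1.65, -2.673, -0.0]
force: [0.9, 0.6, -0.2]
width: 0.249
gripper_force: 0.0
```

```bash
python3 st.py
python3 - <<'E'
from h import *
im,W=cloud("scene"); cv2.imwrite("pics/s3.png",cv2.resize(im[200:370,160:360,::-1],None,fx=3,fy=3))
E
```

```text
t 6.375 world [0.5264 0.3371 0.1086] tray 0.0223 -0.0009 yaw y 26.6 z [-0.  0. -1.] F [ 0.9  0.6 -0.2] w 0.24940277957062404 q [-0.21  0.65 -0.68  1.66  0.47  1.   -0.59]
```

View pics/s3.png

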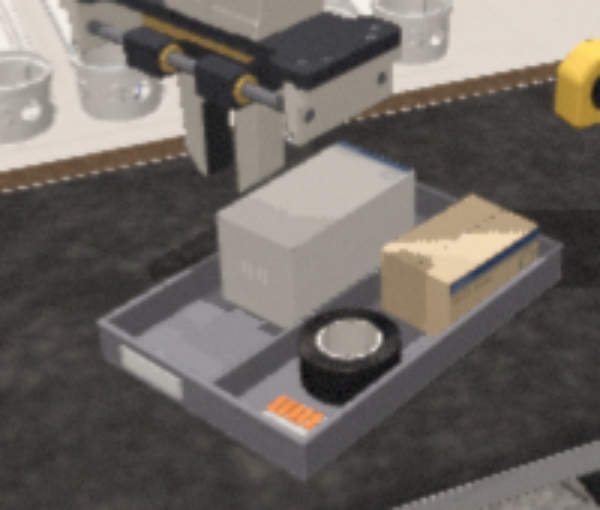

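The carton lies flat in its lane, top towards the empty end. I'll back off, lower the fingers behind it and measure.

Call:
apply_moves(
  commands=[
    [25,-0.17,0.335,0,0],
    [25,-0.17,0.335,0,0],
    [25,0,0,-0.4,0],
    [25,0,0,-0.4,0],
    [25,0,0,-0.3,0],
    [25,0,0,-0.2,0],
    [25,0,0,0,0],
  ],
)

```text
clock: 7.3
position: [0.5059, 0.3768, 0.0298]
ee_rot: [-1.65, -2.673, 0.002]
force: [0.0, -0.6, -0.3]
width: 0.249
gripper_force: 0.0
```

```bash
cat > c.py <<'E'
from st import *
st()
im,W=cloud("top"); v,u=np.mgrid[0:480,0:640]
X=(W[...,:2]-o)@ex; Y=(W[...,:2]-o)@ey
m=(abs(W[...,2]-.066)<.006)&(abs(Y)<.045)&(X>0)&(X<.2)
print(m.sum(),np.median(W[m][:,2]),"x",X[m].min(),X[m].max(),"y",Y[m].min(),Y[m].max())
print(cv2.minAreaRect(np.stack([X[m],Y[m]],1).astype(np.float32)*1000))
E
python3 c.py
```

```text
t 7.3 world [0.5059 0.3768 0.0298] tray -0.0224 -0.0012 yaw y 26.6 z [-0.001 -0.001 -1.   ] F [ 0.  -0.6 -0.3] w 0.24869008422520025 q [-0.32  0.75 -0.63  1.7   0.55  0.87 -0.72]
302 0.06607174086497342 x 0.08480407207302162 0.14400873059678498 y 0.004664852867869703 0.033182343030117
((114.49554443359375, 18.585573196411133), (59.051509857177734, 28.546428680419922), 0.708476185798645)
```

Call:
apply_moves(
  commands=[
    [25,0.075,-0.149,0,0],
    [25,0.075,-0.149,0,0],
    [25,0.075,-0.149,0,0],
    [25,0.06,-0.119,0,0],
    [25,0.06,-0.119,0,0],
    [25,0.06,-0.119,0,0],
    [25,0.06,-0.119,0,0],
    [25,0.03,-0.06,0,0],
    [25,0.03,-0.06,0,0],
    [25,0,0,0,0],
  ],
)

```text
clock: 8.6
position: [0.5378, 0.3141, 0.0305]
ee_rot: [1.651, 2.673, -0.0]
force: [-1.4, 0.5, 0.8]
width: 0.251
gripper_force: 0.0
```

```bash
python3 c.py
```

```text
return _methods._mean(a, axis=axis, dtype=dtype,
  ret = ret.dtype.type(ret / rcount)
Traceback (most recent call last):
  File "c.py", line 6, in <module>
    print(m.sum(),np.median(W[m][:,2]),"x",X[m].min(),X[m].max(),"y",Y[m].min(),Y[m].max())
                                           ~~~~~~~~^^
ValueError: zero-size array to reduction operation minimum which has no identity
```

Fully occluded from the top, so I'll approach the wall in small steps and watch the force.

Call:
apply_moves(
  commands=[
    [25,0.023,-0.045,0,0],
    [25,0.023,-0.045,0,0],
    [25,0,0,0,0],
  ],
)

```text
clock: 9.02
position: [0.5407, 0.3087, 0.0305]
ee_rot: [1.651, 2.672, -0.0]
force: [0.2, 0.2, -0.5]
width: 0.256
gripper_force: 0.0
```

Call:
apply_moves(
  commands=[
    [25,0.015,-0.03,0,0],
    [25,0,0,0,0],
  ],
)

```text
clock: 9.28
position: [0.5414, 0.3071, 0.0305]
ee_rot: [1.651, 2.673, -0.0]
force: [-0.5, 0.1, -0.1]
width: 0.251
gripper_force: 0.0
```

```bash
python3 st.py
python3 - <<'E'
from h import *
im,W=cloud("scene"); cv2.imwrite("pics/s4.png",cv2.resize(im[200:370,160:360,::-1],None,fx=3,fy=3))
E
```

```text
t 9.275 world [0.5414 0.3071 0.0305] tray 0.0559 -0.0011 yaw y 26.6 z [ 0. -0. -1.] F [-0.5  0.1 -0.1] w 0.25073443337628826 q [-0.19  0.74 -0.63  1.73  0.55  0.86 -0.6 ]
```

View pics/s4.png

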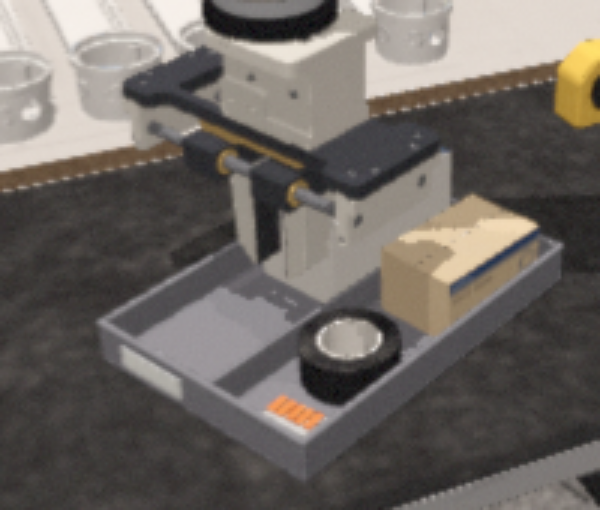

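The fingers are at the carton's back end with no wall force yet. I'll keep stepping.

Call:
apply_moves(
  commands=[
    [25,0.015,-0.03,0,0],
    [25,0,0,0,0],
  ],
)

```text
clock: 9.57
position: [0.5422, 0.3059, 0.0307]
ee_rot: [-1.65, -2.673, -0.001]
force: [-0.9, 2.2, -0.2]
width: 0.249
gripper_force: 0.9
```

Call:
apply_moves(
  commands=[
    [25,0.015,-0.03,0,0],
    [25,0,0,0,0],
  ],
)

```text
clock: 9.82
position: [0.5423, 0.3058, 0.031]
ee_rot: [-1.648, -2.672, -0.004]
force: [-2.3, 6.7, 1.1]
width: 0.25
gripper_force: 3.3
```

Force is rising while the carton no longer moves, so it is at the wall. I'll back off and check.

Call:
apply_moves(
  commands=[
    [25,-0.08,0.16,0,0],
    [25,-0.15,0.3,0,0],
    [25,-0.1,0.2,0,0],
    [25,0,0,0.6,0],
    [25,0,0,0.8,0],
    [25,0,0,0.8,0],
    [25,0,0.7,0.5,0],
    [25,-0.2,0.9,0,0],
    [25,-0.2,0.9,0,0],
    [25,-0.2,0.9,0,0],
    [25,0,0,0,0],
    [25,0,0,0,0],
  ],
)

```text
clock: 11.32
position: [0.4867, 0.5476, 0.1921]
ee_rot: [1.649, 2.673, -0.001]
force: [0.2, -1.2, 0.4]
width: 0.245
gripper_force: 0.0
```

```bash
python3 c.py
python3 - <<'E'
from h import *
im,W=cloud("top"); cv2.imwrite("pics/t5.png",cv2.resize(im[130:340,170:500,::-1],None,fx=2,fy=2))
E
```

```text
t 11.325 world [0.4867 0.5476 0.1921] tray -0.1834 0.059 yaw y 26.7 z [ 0.    -0.001 -1.   ] F [ 0.2 -1.2  0.4] w 0.24464868292439523 q [-0.56  0.73 -0.68  1.26  0.45  1.3  -0.77]
2100 0.06590550782503612 x 0.06550972325425139 0.18040290202476209 y -0.03167378462463813 0.031288359247790554
((122.94793701171875, -0.04004478454589844), (62.62380599975586, 114.77864837646484), 89.64057159423828)
```

View pics/t5.png

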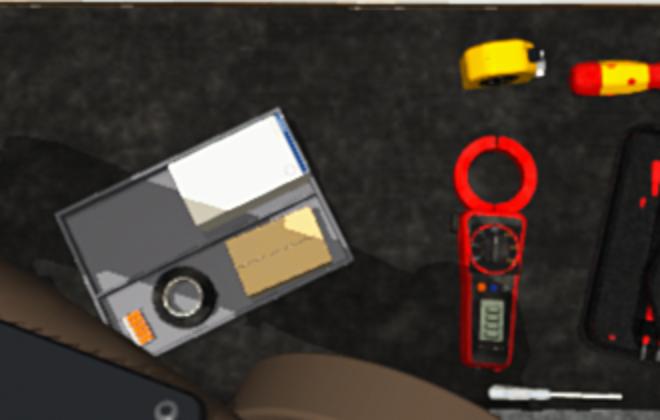

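The carton lies flat at the end wall with its top at x = 0.180, y ≈ 0 and 0.4° off the lane direction. Everything else is where it was.

```bash
python3 -c "
from cell import arm; print(arm.sign_off())"
```

```text
the job is handed in; nothing more can be done
None
```

The carton was tipped over and pushed home: it lies flat in the wide lane with its top end at the +x end wall (top measured at x ≈ 0.180 m), nothing else visibly moved, and the job was handed in after about 11.4 s.

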